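# Put the drained cup away with its own kind

### The job

The terracotta cup leaning in the drip stand is ready to be put away. Of the two trays in the drying rack, pull the one that already holds a terracotta cup right out to its stop, then stand the leaning cup upright on that tray's floor, mouth up, setting it down without dropping it, and let go. Leave that tray pulled out and the other one pushed in, do not tip over the cups already in the trays, and do not shift the other things on the table.

Things in the scene. Friction and masses are not known exactly. Their poses are not given: they have to be found in the camera images.
- cup: terracotta cup to put away: round, 56 mm outside (foot 50 mm, widening over the lowest 6 mm), 62 mm tall, 4 mm wall, about 0.13 kg. Origin: centre of the foot's underside; z runs up its axis to the mouth. It starts leaning in the stand, axis 0.50 rad (29 degrees) from vertical, mouth towards the stand's -x; its flanks on the stand's +y and -y sides are free for fingers down to the seat
- stand: wooden drip stand, fixed: base 125 x 70 x 8 mm, a sloping seat (54 x 46 mm) under the cup's foot and two 6 mm steel rods, 28 mm apart, under the cup's lower (the stand's -x) side, reaching 52 mm up along the cup, then down to the base; nothing stands higher than the cup. Origin: on the table, z up; the middle of the cup's foot is 34 mm above it
- mate_terra: terracotta cup, the same shape and origin as the cup to put away, standing upright in one of the two trays, left or right, which differs from start to start
- mate_white: white glazed cup, the same shape and origin, standing upright in the other tray
- rack: drying rack, fixed: open steel frame 220 (x) x 360 (y) x 102 mm high, topped with wires too close for a cup to pass but open to view. Its front, with the trays, faces its own -x; its yaw varies. Two trays side by side, their middles 87.5 mm to its +y (left) and -y (right). Origin: centre of its underside on the table, z up
- tray_left (a joint): how far the rack's left (+y) tray is pulled out, m: 0 fully in, 0.12 at its stop; slides towards the rack's -x; starts 0 to 0.012; takes about 3 N to move and stays where it is left
- tray_right (a joint): the same for the rack's right (-y) tray
- tray_left_floor (a point): middle of the left tray's floor (top face, 16 mm above the table); moves with the tray, axes as the rack's. Inside: 148 mm wide (y), 100 mm in front (-x) to 94 mm behind this point. Walls 18 mm over the floor, blue front panel 44 mm, 12 mm thick. At the stop, all from 10 mm behind this point forward is clear of the wires; the cup already there stands 10 to 35 mm behind it
- tray_right_floor (a point): the same for the right tray
- tray_left_handle (a point): middle of the left tray's handle bar: round steel, 10 mm thick, 90 mm long along the rack's y, 55 mm above the table, its centre 42 mm in front of the blue panel (37 mm clear behind it); moves with the tray; free to be pinched or hooked from above
- tray_right_handle (a point): the same for the right tray
- canister: open steel canister, 100 mm wide, 130 mm tall, standing at the back; to be left where it is. Origin: centre of its underside
- jar: amber jar with a blue lid, 60 mm wide, 80 mm tall, near the stand; to be left where it is. Origin: centre of its underside
- rib: yellow plastic disc, 84 mm wide, 5 mm thick, lying on the table; to be left where it is. Origin: centre of its underside
- brush: brush lying on the table; to be left where it is. Origin: near its middle, on its underside
There are look-alikes about, which are no part of the job. What is shaped like the mate_white but yellow is not meant. What is shaped like the cup but yellow is not meant.

How it is judged:
On the way:
1. the tray that holds the terracotta cup is pulled out to its stop (((y of mate_terra in the frame of rack above 0 m and value of joint tray_left above 0.11 m) or (y of mate_terra in the frame of rack below 0 m and value of joint tray_right above 0.11 m))), for 0.2 s.
At the end, for the whole second after the job is handed in: The tray holding the other terracotta cup is out to within 10 mm of its stop, the other tray is in to within 30 mm, and the cup stands upright (within 0.1 rad), mouth up, at rest on the pulled tray's floor (within 6 mm of it), with both other cups still standing (((y of mate_terra in the frame of rack above 0 m and value of joint tray_left above 0.11 m and value of joint tray_right below 0.03 m and x of cup in the frame of tray_left_floor between -0.085 and 0.075 m and y of cup in the frame of tray_left_floor between -0.055 and 0.055 m and z of cup in the frame of tray_left_floor between -0.006 and 0.006 m) or (y of mate_terra in the frame of rack below 0 m and value of joint tray_right above 0.11 m and value of joint tray_left below 0.03 m and x of cup in the frame of tray_right_floor between -0.085 and 0.075 m and y of cup in the frame of tray_right_floor between -0.055 and 0.055 m and z of cup in the frame of tray_right_floor between -0.006 and 0.006 m)) and angle between cup's own z axis and vertical below 0.1 rad and linear speed of cup below 0.02 m/s and angle between each of mate_terra, mate_white's own z axis and vertical below 0.3 rad); the robot touches nothing.
It fails at once if a cup already in the trays is tipped over (angle between any of mate_terra, mate_white's own z axis and vertical above 0.6 rad).
It fails at once if the cup is dropped: faster than 0.5 m/s while the fingers do not hold it (linear speed of cup above 0.5 m/s and contact force between the fingers and cup below 0.05 N).
It fails at once if one of the other things on the table is shifted by more than 50 mm (distance of any of canister, jar, rib, brush from where it was at the start of the episode above 0.05 m).
It also fails if it takes over 58 s, if anything falls off the work surface, if the arm or the gripper's body presses on something with over 40 N, if the wrist force passes 120 N, or if a joint passes its speed limit or range.

### The arm

A 6-joint arm with a two-finger parallel gripper is mounted at the origin on the work surface. World frame = base frame: x ahead of the robot, y to its left, z up, the work surface at z = 0. Lengths are in m, angles in rad, forces in N, time in s.
With the tool pointing down it reaches from about 0.275 to 0.75 m from the base axis. Payload 10.2 kg.
Tool frame: the origin (TCP) lies at the very end of the fingers, on their centre line; the grasp point (between the pads) lies bot.grip_point_offset behind it (bot.grip_point_offset is the distance from the TCP to the grasp point, in m); z points along the fingers, y is the direction in which the jaws open and shut (so a half turn about z gives the same grasp; the last joint's range is limited). The gripper opens to 88 mm and grips with 3 to 60 N. Pads are 18 mm wide; open, the fingers measure 123 mm over their backs; the gripper's body (75 mm by 187 mm) begins 45 mm behind the grasp point.
Start: joints at [-1.449, 0.313, 1.498, -0, 1.331, -0.223], TCP at [0.177, -0.494, 0.239] pointing down, gripper open.
Joint ranges: [-2.94, 2.94], [-0.97, 2.17], [0.19, 2.56], [-1.23, 4.37], [0.02, 3.11], [-2.88, 2.88]. Speed limits (rad/s): [2.39, 2.39, 3.01, 3.14, 3.14, 3.14].

### API

Orientations are given as [roll, pitch, yaw] about the fixed x, y, z axes, in that order (R = Rz(yaw) Ry(pitch) Rx(roll)).
In Python, from rig import bot gives the robot as it stands.
- The arm moves only by the tool arm_command, never from a script. Its argument "moves" is a list of rows, each a list of 7 numbers: the shift along the tool's x, y, z in cm, then the turn, a rotation vector about the tool's x, y, z in degrees, then the opening, from 0 (shut) to 1 (fully open). In form: [[x, y, z, ax, ay, az, grip], ...]. A call has 1 to 12 rows; each row is the pose to reach, as a shift and turn from the pose commanded when the call began, along the tool's axes at that moment; what a row does not reach only later rows make up. A row lasts 1/10 s, in which the tool goes at most 50 mm and 8.59 degrees, less where a joint would pass 70% of its speed; a pose out of reach is approached as far as the arm can. A call with a gripper value outside its range is refused whole. The fingers move at their own pace and stop on an object; the grip force is fixed at half the most. Time passes only in rows, so rows that repeat a pose let the fingers close. It gives the time, the measured TCP pose, the force and the opening at its end, in the units of the state.
- bot.read_state(): the state, without advancing time (a new reading comes with each control period).
- bot.snapshot(name): name is "side" or "top"; returns the picture (480x640x3 uint8, red, green, blue); there is no depth.
- bot.camera_params(name): a dict with "mtx" (3x3 intrinsics, pixels), "extrinsics" (4x4, takes a point from world to camera coordinates). Camera axes: x right, y up, looking along -z (the intrinsics and any distortion apply to the point x, -y, -z); pixel columns grow to the right and rows downward; lengths in m; the calibration is good to about 2 mm. A picture is of the moment at which its call begins. camera_params takes no time and is no camera call.
- bot.sign_off(): hands the job in, once; it reports no verdict.
Trained networks look in the newest picture that a camera, given by its name, has taken for a name from the list of things; names that differ only in an ending like _2 or _b are one class to them, and where a whole thing is asked for, a point or a joint stands for the part that bears it (a point fixed in the world has none). Each returns a list of dicts, best first, with "p" (0 to 1); they miss things now and then, are a little off and sometimes report something else, mostly with a low value. They report only what shows in the picture. A call takes as long as a camera call. They do not tell look-alikes from the thing itself.
- bot.search_frame(camera, name): "point" ([column, row] in pixels, amid what is visible of it).
- bot.tip_of(camera, name): "point" ([column, row] in pixels: a listed point, or the origin of a listed thing).
The state is a dict: "clock": time; "qpos": joint angles; "joint_velocities": joint speeds; "tau": joint torques, N m; "eef_pos": TCP position; "orientation": TCP orientation; "contact_force": force on the tool from outside, world axes, zero at the start; "moment": the same for the moment, N m; "width": opening from 0.0 (shut) to 1.0 (fully open).
Only numpy, scipy, OpenCV 4.12 (cv2) and the standard library are available. Lean on these libraries where they do the work, as an engineer would, in place of code of your own. Each camera call takes 0.05 s, during which the arm holds its last target. There are 200 camera calls.

## Working session

There is one attempt and no reset: what is moved stays moved. The work goes in short steps, Python scripts to look and compute and a tool call to move; the robot and the scene stay as the last step left them, time stands still between calls to the robot, and variables do not carry over. Pictures are saved under pics/ and viewed, about 8 in all and at most 12, crops included, and the job is handed in when it is done.

Besides the shell and the picture viewer there is one more tool, called after "Request:" in YAML: its name, and indented under it one key for each argument. arm_command: Moves the arm, as the interface text tells. Its arguments: {"type":"object","properties":{"moves":{"type":"array"}},"required":["moves"]}

```bash
mkdir -p pics; ls
cat > h.py <<'E'
import numpy as np, cv2
from rig import bot
from scipy.spatial.transform import Rotation as R
def P(c):
    p=bot.camera_params(c); return np.array(p["mtx"],float),np.array(p["extrinsics"],float)
def proj(c,X):
    K,E=P(c); q=E[:3,:3]@np.asarray(X,float)+E[:3,3]; q=K@(q*[1,-1,-1]); return q[:2]/q[2]
def ray(c,uv):
    K,E=P(c); d=np.linalg.inv(K)@[uv[0],uv[1],1]; d=E[:3,:3].T@(d*[1,-1,-1]); return -E[:3,:3].T@E[:3,3], d/np.linalg.norm(d)
def onz(c,uv,z):
    o,d=ray(c,uv); return o+d*(z-o[2])/d[2]
def tri(us,ut):
    o1,d1=ray("side",us); o2,d2=ray("top",ut)
    s=np.linalg.lstsq(np.c_[d1,-d2],o2-o1,rcond=None)[0]; a=o1+s[0]*d1; b=o2+s[1]*d2
    return (a+b)/2, np.linalg.norm(a-b)
E
python3 - <<'E'
from h import *
for c in("side","top"):
    cv2.imwrite(f"pics/{c}0.png",bot.snapshot(c)[:,:,::-1])
    o,d=ray(c,(320,240)); print(c,o.round(3),d.round(3))
    for n in["cup","stand","mate_terra","mate_white","rack","tray_left_floor","tray_right_floor","tray_left_handle","tray_right_handle","canister","jar","rib","brush"]:
        print(c,n,[(np.round(r["point"]).astype(int).tolist(),round(r["p"],2)) for r in bot.tip_of(c,n)[:4]])
print(bot.grip_point_offset,bot.read_state())
E
```

```text
pics
side [ 0.416 -1.293  1.109] [ 0.083  0.779 -0.621]
side cup [([285, 208], 0.74), ([317, 230], 0.57), ([286, 214], 0.23)]
side stand [([287, 211], 0.7)]
side mate_terra [([399, 300], 0.64)]
side mate_white [([383, 254], 0.91), ([362, 223], 0.76), ([390, 295], 0.29)]
side rack [([384, 278], 0.94), ([400, 301], 0.53)]
side tray_left_floor [([376, 255], 0.84)]
side tray_right_floor [([390, 296], 0.81)]
side tray_left_handle [([323, 245], 0.79)]
side tray_right_handle [([332, 292], 0.58)]
side canister [([355, 202], 0.72)]
side jar [([331, 178], 0.94)]
side rib [([264, 243], 0.66)]
side brush [([384, 254], 0.62)]
top [ 0.273 -0.024  1.551] [ 0.182 -0.012 -0.983]
top cup [([218, 271], 0.58), ([256, 240], 0.55), ([312, 182], 0.49)]
top stand [([216, 276], 0.68), ([218, 270], 0.64)]
top mate_terra [([374, 175], 0.93)]
top mate_white [([306, 174], 0.7), ([247, 191], 0.66), ([266, 298], 0.3)]
top rack [([345, 182], 0.66)]
top tray_left_floor []
top tray_right_floor [([219, 270], 0.75), ([375, 180], 0.69)]
top tray_left_handle [([309, 237], 0.67), ([218, 272], 0.51), ([377, 234], 0.24)]
to
[... 196 characters left out ...]
0.81)]
0.0187 {'clock': 1.4, 'qpos': array([-1.44944200e+00,  3.12883418e-01,  1.49769895e+00, -1.50697638e-05,
        1.33100486e+00, -2.23366157e-01]), 'joint_velocities': array([ 1.96342135e-03,  1.73005244e-03, -3.92983308e-04,  2.26900760e-04,
        1.71700131e-03,  9.76849862e-05]), 'tau': array([ 5.30499506e-05, -4.02111983e+01, -2.52415019e+01,  6.94626267e-02,
        3.19517415e-02,  3.03321929e-05]), 'eef_pos': array([ 0.17741738, -0.49411737,  0.23872906]), 'orientation': array([3.14159060e+00, 1.54770618e-05, 3.44724066e-01]), 'contact_force': array([-0.17903495, -0.39017319, -0.63747884]), 'moment': array([ 0.07525422, -0.02102086,  0.03295986]), 'width': 0.9983176144901755}
```

Run:
```python
from h import *
a=cv2.imread("pics/top0.png")[130:330,110:490]; cv2.imwrite("pics/top0c.png",cv2.resize(a,None,fx=2.1,fy=2.1,interpolation=cv2.INTER_CUBIC))
a=cv2.imread("pics/side0.png")[150:350,220:480]; cv2.imwrite("pics/side0c.png",cv2.resize(a,None,fx=3,fy=3,interpolation=cv2.INTER_CUBIC))
for n,s,t in [("stand",(287,211),(216,276)),("hl",(323,245),(309,237)),("hr",(332,292),(375,230)),("rack",(384,278),(345,182)),("mt",(399,300),(374,175)),("mw",(383,254),(306,174)),("cup",(285,208),(218,271)),("jar",(331,178),(146,214)),("rib",(264,243),(266,298)),("mid",(362,223),(247,191)),("can",(355,202),(207,185)),("yel",(317,230),(256,240))]:
    p,e=tri(s,t); print(n,p.round(3),round(e,4))
```

```text
stand [0.465 0.237 0.012] 0.0127
hl [ 0.559 -0.013  0.068] 0.0054
hr [ 0.573 -0.188  0.053] 0.011
rack [ 0.721 -0.111  0.02 ] 0.0015
mt [ 0.745 -0.192  0.012] 0.0048
mw [ 0.741 -0.003  0.017] 0.0049
cup [0.468 0.228 0.032] 0.0046
jar [0.634 0.438 0.001] 0.0045
rib [ 0.398  0.102 -0.004] 0.0075
mid [0.699 0.16  0.008] 0.0059
can [0.703 0.27  0.016] 0.0153
yel [0.558 0.132 0.012] 0.0005
```

View pics/top0c.png

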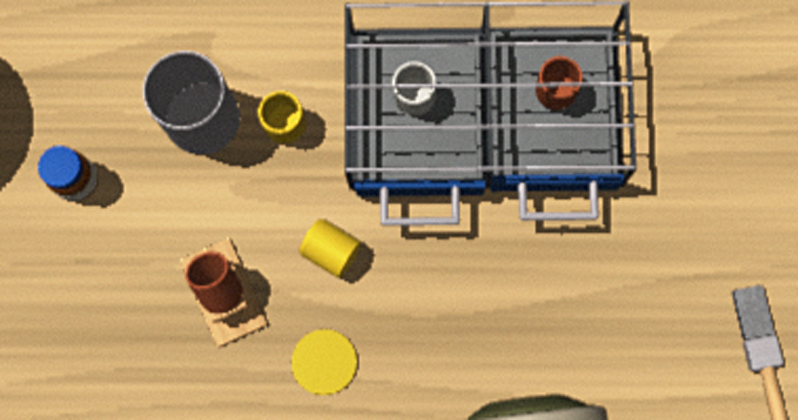

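View pics/side0c.png

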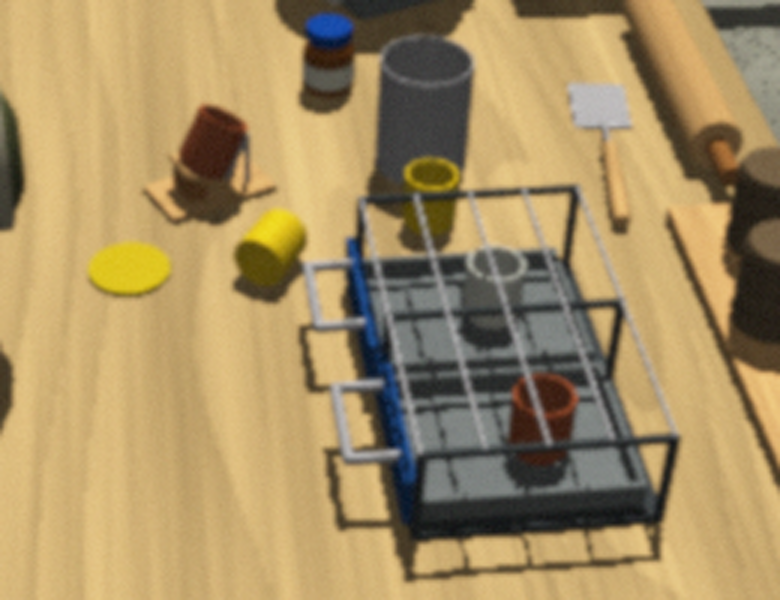

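Both views show the terracotta mate in the right tray and the white one in the left. The right handle bar is at about (376,233) top and (334,291) side. The cup leans away from the robot at about (212,268) top. A fallen yellow look-alike lies at (267,248) top.

Run:
```python
from h import *
T=lambda x,y:(110+x/2.1,130+y/2.1); S=lambda x,y:(220+x/3,150+y/3)
for n,s,t in [("hl+",S(308,266),T(383,222)),("hl-",S(316,325),T(457,220)),("hr+",S(336,388),T(521,216)),("hr-",S(347,459),T(597,215)),("cupmouth",S(220,122),T(209,270)),("mtmouth",S(544,391),T(561,73))]:
    p,e=tri(s,t); print(n,p.round(4),round(e,4))
for q in [(183,258),(232,240),(267,322),(220,345)]: print(onz("top",T(*q),.008).round(3))
for q in [(145,190),(180,219),(275,187),(238,160)]: print(onz("side",S(*q),.008).round(3))
```

```text
hl+ [0.5631 0.0314 0.0562] 0.0035
hl- [ 0.5631 -0.0617  0.0608] 0.0006
hr+ [ 0.5713 -0.1425  0.0548] 0.0023
hr- [ 0.5707 -0.2376  0.0605] 0.0003
cupmouth [0.4941 0.2422 0.0864] 0.0015
mtmouth [ 0.7477 -0.1929  0.0845] 0.0024
[0.522 0.291 0.008]
[0.546 0.228 0.008]
[0.44  0.18  0.008]
[0.41  0.239 0.008]
[0.412 0.236 0.008]
[0.447 0.182 0.008]
[0.55  0.231 0.008]
[0.514 0.284 0.008]
```

```bash
cat >> h.py <<'E'
def row(pos,Rt):
    s=bot.read_state(); R0=R.from_euler("xyz",s["orientation"]); 
    d=R0.inv().apply(np.array(pos)-s["eef_pos"])*100; r=np.degrees((R0.inv()*Rt).as_rotvec())
    print("row",d.round(2).tolist(),r.round(2).tolist(),"t",s["clock"],s["contact_force"].round(1),round(s["width"],3))
down=lambda yaw:R.from_euler("xyz",[np.pi,0,yaw])
E
python3 - <<'E'
from h import *
row([.5935,-.190,.16],down(0))
E
```

```text
row [49.44, -14.56, 7.87] [0.0, 0.0, 19.75] t 1.4 [-0.2 -0.4 -0.6] 0.998
```

Request:
arm_command:
  moves:
    - [49.4, -14.6, 7.9, 0, 0, 19.8, 0]
    - [49.4, -14.6, 7.9, 0, 0, 19.8, 0]
    - [49.4, -14.6, 7.9, 0, 0, 19.8, 0]
    - [49.4, -14.6, 7.9, 0, 0, 19.8, 0]
    - [49.4, -14.6, 7.9, 0, 0, 19.8, 0]
    - [49.4, -14.6, 7.9, 0, 0, 19.8, 0]
    - [49.4, -14.6, 7.9, 0, 0, 19.8, 0]
    - [49.4, -14.6, 7.9, 0, 0, 19.8, 0]
    - [49.4, -14.6, 7.9, 0, 0, 19.8, 0]
    - [49.4, -14.6, 7.9, 0, 0, 19.8, 0]
    - [49.4, -14.6, 7.9, 0, 0, 19.8, 0]
    - [49.4, -14.6, 7.9, 0, 0, 19.8, 0]

```text
clock: 2.6
eef_pos: [0.5948, -0.187, 0.1584]
orientation: [-3.141, 0.001, 0.003]
contact_force: [-0.4, -1.1, -1.4]
width: 0.007
```

Request:
arm_command:
  moves:
    - [-0.2, 0.3, 3, 0, 0, 0, 0]
    - [-0.2, 0.3, 6, 0, 0, 0, 0]
    - [-0.2, 0.3, 8, 0, 0, 0, 0]
    - [-0.2, 0.3, 9.5, 0, 0, 0, 0]
    - [-0.2, 0.3, 10.5, 0, 0, 0, 0]
    - [-0.2, 0.3, 11.3, 0, 0, 0, 0]
    - [-0.2, 0.3, 11.3, 0, 0, 0, 0]
    - [-0.2, 0.3, 11.3, 0, 0, 0, 0]

```text
clock: 3.4
eef_pos: [0.5913, -0.193, 0.0474]
orientation: [3.141, -0.001, -0.001]
contact_force: [-0.2, -0.6, -0.5]
width: 0.009
```

Run:
```python
from h import *
o=[]
for c,(x,y) in (("side",(230,170)),("top",(270,120))):
    a=bot.snapshot(c)[:,:,::-1]; cv2.imwrite(f"pics/{c}1.png",a); o.append(cv2.resize(a[y:y+170,x:x+170],None,fx=2.3,fy=2.3,interpolation=cv2.INTER_CUBIC))
cv2.imwrite("pics/c1.png",np.hstack(o))
```

```text
(no output)
```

View pics/c1.png

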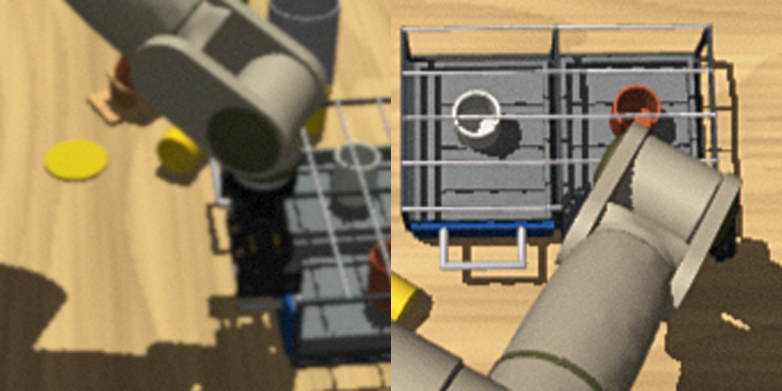

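The arm hides the handle in both pictures, but there is no contact force. I'll pull gently and watch the force.

Request:
arm_command:
  moves:
    - [-0.5, 0, 0, 0, 0, 0, 0]
    - [-1, 0, 0, 0, 0, 0, 0]
    - [-1.6, 0, 0, 0, 0, 0, 0]
    - [-2.3, 0, 0, 0, 0, 0, 0]
    - [-3, 0, 0, 0, 0, 0, 0]

```text
clock: 4.0
eef_pos: [0.5606, -0.193, 0.0471]
orientation: [3.141, -0.001, -0.001]
contact_force: [2.8, -2.0, 1.1]
width: 0.006
```

Force is about 3 N, so the tray is moving. I'll carry on.

Request:
arm_command:
  moves:
    - [-1, 0, 0, 0, 0, 0, 0]
    - [-2, 0, 0, 0, 0, 0, 0]
    - [-3, 0, 0, 0, 0, 0, 0]
    - [-4, 0, 0, 0, 0, 0, 0]
    - [-5, 0, 0, 0, 0, 0, 0]
    - [-6, 0, 0, 0, 0, 0, 0]
    - [-7, 0, 0, 0, 0, 0, 0]
    - [-7.5, 0, 0, 0, 0, 0, 0]
    - [-8, 0, 0, 0, 0, 0, 0]

```text
clock: 4.9
eef_pos: [0.4805, -0.1926, 0.0467]
orientation: [-3.141, 0.0, -0.001]
contact_force: [1.9, -2.1, -0.6]
width: 0.006
```

Request:
arm_command:
  moves:
    - [-0.3, 0, 0, 0, 0, 0, 0]
    - [-0.6, 0, 0, 0, 0, 0, 0]
    - [-0.6, 0, 0, 0, 0, 0, 0]

```text
clock: 5.2
eef_pos: [0.4745, -0.1924, 0.0466]
orientation: [-3.141, 0.001, -0.001]
contact_force: [-0.3, -0.4, 0.1]
width: 0.005
```

Request:
arm_command:
  moves:
    - [-0.4, 0, 0, 0, 0, 0, 0]
    - [-0.8, 0, 0, 0, 0, 0, 0]

```text
clock: 5.4
eef_pos: [0.4708, -0.1927, 0.0471]
orientation: [3.14, -0.011, -0.003]
contact_force: [44.4, 8.1, -22.4]
width: 0.005
```

Request:
arm_command:
  moves:
    - [-0.3, 0, 0, 0, 0, 0, 0]
    - [-0.6, 0, 0, 0, 0, 0, 0]

```text
clock: 5.6
eef_pos: [0.4704, -0.1929, 0.0475]
orientation: [3.137, -0.025, -0.005]
contact_force: [78.0, 14.3, -42.5]
width: 0.006
```

The tray is at its stop, with the force up to 78 N. I'll back off and lift out.

Request:
arm_command:
  moves:
    - [0.8, 0, 0, 0, 0, 0, 0]
    - [2.3, 0, 0, 0, 0, 0, 0]
    - [2.3, 0, 0, 0, 0, 0, 0]
    - [2.3, 0, 0, 0, 0, 0, 0]
    - [2.3, 0, -3, 0, 0, 0, 0]
    - [2.3, 0, -8, 0, 0, 0, 0]
    - [2.3, 0, -13, 0, 0, 0, 0]
    - [2.3, 0, -18, 0, 0, 0, 0]
    - [2.3, 0, -20, 0, 0, 0, 1]
    - [2.3, 0, -20, 0, 0, 0, 1]

```text
clock: 6.6
eef_pos: [0.484, -0.1931, 0.2494]
orientation: [3.139, -0.004, -0.001]
contact_force: [0.1, 0.7, -1.3]
width: 0.165
```

Run:
```python
from h import *
c=np.cos;s=np.sin
th=np.radians(25); f=np.array([.4675,.229,.033]); a=np.array([s(.5)*c(th),s(.5)*s(th),c(.5)])
y=np.array([-s(th),c(th),0.]); 
for sg in (1,-1):
    z=-a; yy=sg*y; x=np.cross(yy,z); Rt=R.from_matrix(np.c_[x,yy,z])
    for h in(.14,.022): print(sg,(f+h*a).round(4)); row(f+h*a,Rt)
```

```text
1 [0.5283 0.2574 0.1559]
row [4.35, -45.08, 9.24] [-38.71, 8.27, 150.56] t 6.6 [ 0.1  0.7 -1.3] 0.165
1 [0.4771 0.2335 0.0523]
row [-0.82, -42.71, 19.58] [-38.71, 8.27, 150.56] t 6.6 [ 0.1  0.7 -1.3] 0.165
-1 [0.5283 0.2574 0.1559]
row [4.35, -45.08, 9.24] [-6.06, -28.37, -24.59] t 6.6 [ 0.1  0.7 -1.3] 0.165
-1 [0.4771 0.2335 0.0523]
row [-0.82, -42.71, 19.58] [-6.06, -28.37, -24.59] t 6.6 [ 0.1  0.7 -1.3] 0.165
```

Request:
arm_command:
  moves:
    - [1, -10, 0, 0, -5, -5, 1]
    - [2, -20, 0, -2, -12, -10, 1]
    - [3, -30, 2, -4, -20, -17, 1]
    - [4.4, -45.1, 6, -6.1, -28.4, -24.6, 1]
    - [4.4, -45.1, 6, -6.1, -28.4, -24.6, 1]
    - [4.4, -45.1, 9.2, -6.1, -28.4, -24.6, 1]
    - [4.4, -45.1, 9.2, -6.1, -28.4, -24.6, 1]
    - [4.4, -45.1, 9.2, -6.1, -28.4, -24.6, 1]
    - [4.4, -45.1, 9.2, -6.1, -28.4, -24.6, 1]
    - [4.4, -45.1, 9.2, -6.1, -28.4, -24.6, 1]
    - [4.4, -45.1, 9.2, -6.1, -28.4, -24.6, 1]

```text
clock: 7.7
eef_pos: [0.5272, 0.2592, 0.1522]
orientation: [-3.136, 0.507, 0.442]
contact_force: [0.1, -1.1, 0.8]
width: 1.0
```

Run:
```python
from h import *
c=np.cos;s=np.sin
th=np.radians(25); f=np.array([.4675,.229,.033]); a=np.array([s(.5)*c(th),s(.5)*s(th),c(.5)])
y=-np.array([-s(th),c(th),0.]); z=-a; Rt=R.from_matrix(np.c_[np.cross(y,z),y,z])
row(f+.14*a,Rt); row(f+.022*a,Rt)
o=[]
for cc,(x,y) in (("side",(215,150)),("top",(150,190))):
    b=bot.snapshot(cc)[:,:,::-1].copy(); cv2.imwrite(f"pics/{cc}2.png",b); o.append(cv2.resize(b[y:y+130,x:x+130],None,fx=3,fy=3,interpolation=cv2.INTER_CUBIC))
cv2.imwrite("pics/c2.png",np.hstack(o))
cv2.imwrite("pics/tray2.png",bot.snapshot("side")[200:400,250:500,::-1])
for cc in("side","top"):
    for n in("tray_right_handle","tray_right_floor","tray_left_handle","mate_terra"): print(cc,n,[(np.round(r["point"],1).tolist(),round(r["p"],2)) for r in bot.tip_of(cc,n)[:2]])
```

```text
row [-0.16, 0.22, -0.33] [-0.14, 0.43, 0.28] t 7.7 [ 0.1 -1.1  0.8] 1.0
row [-0.07, 0.24, 11.47] [-0.14, 0.43, 0.28] t 7.7 [ 0.1 -1.1  0.8] 1.0
side tray_right_handle [([287.5, 294.2], 0.94)]
side tray_right_floor [([346.3, 301.1], 0.63)]
side tray_left_handle [([322.8, 246.6], 0.72)]
side mate_terra [([354.4, 304.1], 0.82)]
top tray_right_handle [([375.6, 274.8], 0.7)]
top tray_right_floor [([372.5, 220.8], 0.67)]
top tray_left_handle [([306.8, 238.2], 0.71), ([208.4, 184.0], 0.68)]
top mate_terra [([372.1, 214.6], 0.64)]
```

View pics/c2.png

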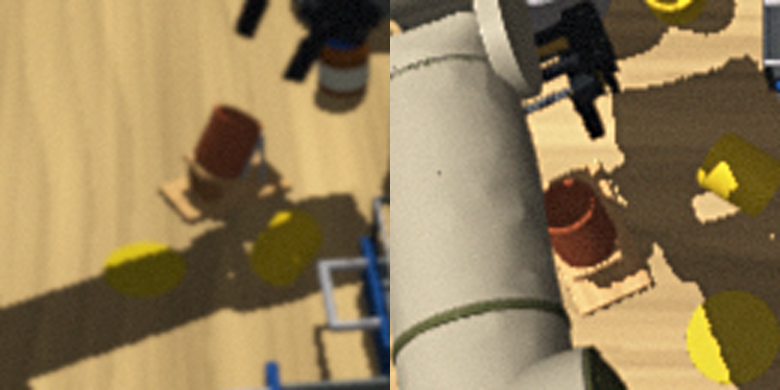

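The open fingers line up with the cup's axis, with tips at about (80,10) and (97,25) in the 130 px side crop. The cup is undisturbed, so I'll approach along its axis.

Request:
arm_command:
  moves:
    - [-0.1, 0.2, 3, 0, 0.4, 0.3, 1]
    - [-0.1, 0.2, 6, 0, 0.4, 0.3, 1]
    - [-0.1, 0.2, 8, 0, 0.4, 0.3, 1]
    - [-0.1, 0.2, 9.5, 0, 0.4, 0.3, 1]
    - [-0.1, 0.2, 10.5, 0, 0.4, 0.3, 1]
    - [-0.1, 0.2, 11.2, 0, 0.4, 0.3, 1]
    - [-0.1, 0.2, 11.4, 0, 0.4, 0.3, 1]
    - [-0.1, 0.2, 11.4, 0, 0.4, 0.3, 1]

```text
clock: 9.05
eef_pos: [0.4787, 0.2333, 0.0556]
orientation: [-3.14, 0.495, 0.433]
contact_force: [-0.0, -0.3, -0.2]
width: 0.999
```

Request:
arm_command:
  moves:
    - [0, 0, 0, 0, 0, 0, 0.8]
    - [0, 0, 0, 0, 0, 0, 0.7]
    - [0, 0, 0, 0, 0, 0, 0.68]
    - [0, 0, 0, 0, 0, 0, 0.66]

```text
clock: 9.45
eef_pos: [0.4765, 0.2353, 0.056]
orientation: [-3.133, 0.499, 0.436]
contact_force: [-13.6, 13.3, 9.2]
width: 0.67
```

One finger touched first, so I'll shift about 3 mm that way and then close.

Request:
arm_command:
  moves:
    - [0, -0.2, 0, 0, 0, 0, 0.72]
    - [0, -0.3, 0, 0, 0, 0, 0.72]
    - [0, -0.3, 0, 0, 0, 0, 0.66]

```text
clock: 9.75
eef_pos: [0.4772, 0.236, 0.0554]
orientation: [-3.14, 0.496, 0.433]
contact_force: [-3.2, 4.2, 2.2]
width: 0.666
```

Request:
arm_command:
  moves:
    - [0, 0, 0, 0, 0, 0, 0.6]
    - [0, 0, 0, 0, 0, 0, 0.5]
    - [0, 0, 0, 0, 0, 0, 0.5]
    - [0, 0, 0, 0, 0, 0, 0.5]

```text
clock: 10.15
eef_pos: [0.4766, 0.2366, 0.0555]
orientation: [-3.138, 0.497, 0.434]
contact_force: [-4.6, 4.4, 2.9]
width: 0.632
```

Request:
arm_command:
  moves:
    - [-0.5, 0, -0.9, 0, 0, 0, 0.5]
    - [-1.2, 0, -2.2, 0, 0, 0, 0.5]
    - [-2.4, 0, -4.4, 0, 0, 0, 0.5]
    - [-4, 0, -7.3, 0, 0, 0, 0.5]
    - [-5.6, 0, -10.2, 0, 0, 0, 0.5]
    - [-7.2, 0, -13.2, 0, 0, 0, 0.5]
    - [-7.7, 0, -14, 0, 0, 0, 0.5]
    - [-7.7, 0, -14, 0, 0, 0, 0.5]

```text
clock: 10.95
eef_pos: [0.4767, 0.2352, 0.2164]
orientation: [-3.141, 0.493, 0.432]
contact_force: [-0.4, -0.5, -0.8]
width: 0.636
```

Run:
```python
from h import *
hs,ht=(287.5,294.2),(375.6,274.8)
p,e=tri(hs,ht); print("handle",p.round(4),e); p,e=tri((346.3,301.1),(372.5,220.8)); print("floor",p.round(4),e)
p,e=tri((354.4,304.1),(372.1,214.6)); print("mate",p.round(4),e)
s=bot.read_state(); print(s["eef_pos"],s["orientation"],s["width"])
row([.55,-.19,.20],down(0))
a=bot.snapshot("side")[:,:,::-1]; cv2.imwrite("pics/c3.png",cv2.resize(a[110:350,200:470],None,fx=2.4,fy=2.4,interpolation=cv2.INTER_CUBIC))
```

```text
handle [ 0.4551 -0.1873  0.0535] 0.007340440763723815
floor [ 0.6093 -0.1855  0.0142] 0.00509491734026965
mate [ 0.6306 -0.186   0.0015] 0.0031582978880673436
[0.47670523 0.23522375 0.21637345] [-3.14094538  0.49284729  0.43245887] 0.6359430071880393
row [-9.06, 41.68, 6.7] [6.07, 27.8, 24.26] t 10.95 [-0.4 -0.5 -0.8] 0.636
```

View pics/c3.png

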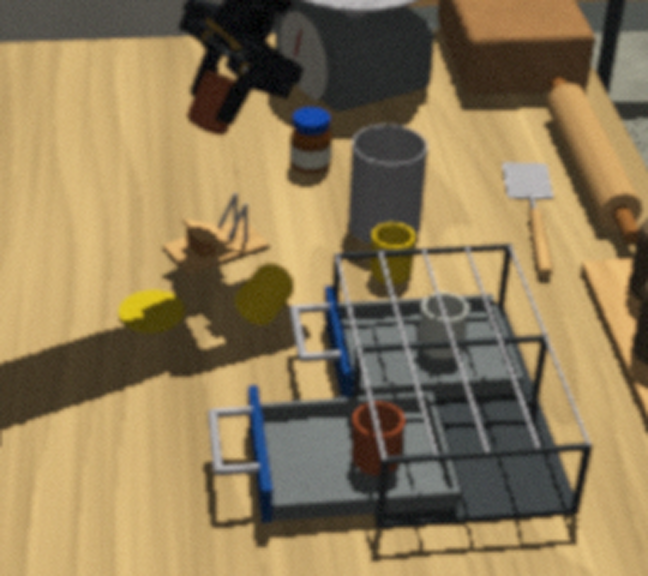

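The cup is held and the stand is empty. The right tray is out, with its front panel at about (308,299) in full-frame side pixels, and the mates are standing. Next is to carry the cup over the tray floor and turn it upright.

Request:
arm_command:
  moves:
    - [-1.5, 5, 0, 1, 4, 3, 0.5]
    - [-3, 10, 1, 2, 8, 7, 0.5]
    - [-4, 14.5, 2, 3, 13, 11, 0.5]
    - [-5, 19, 3, 4, 18, 15, 0.5]
    - [-6, 23.5, 4, 5, 22, 19, 0.5]
    - [-7, 28, 5, 6, 27.8, 24.3, 0.5]
    - [-8, 32.5, 6, 6.1, 27.8, 24.3, 0.5]
    - [-8.5, 37, 6.5, 6.1, 27.8, 24.3, 0.5]
    - [-9, 40, 6.7, 6.1, 27.8, 24.3, 0.5]
    - [-9, 41.6, 6.7, 6.1, 27.8, 24.3, 0.5]
    - [-9, 41.6, 6.7, 6.1, 27.8, 24.3, 0.5]
    - [-9, 41.6, 6.7, 6.1, 27.8, 24.3, 0.5]

```text
clock: 12.2
eef_pos: [0.5491, -0.1882, 0.197]
orientation: [-3.14, 0.006, -0.001]
contact_force: [-0.2, -0.0, -1.6]
width: 0.632
```

Run:
```python
from h import *
row([.553,-.187,.07],down(0)); row([.553,-.187,.041],down(0))
```

```text
row [0.46, -0.1, 12.7] [-0.07, 0.33, -0.03] t 12.2 [-0.2 -0.  -1.6] 0.632
row [0.47, -0.1, 15.6] [-0.07, 0.33, -0.03] t 12.2 [-0.2 -0.  -1.6] 0.632
```

Request:
arm_command:
  moves:
    - [0.4, 0, 3, 0, 0.3, 0, 0.5]
    - [0.4, 0, 6, 0, 0.3, 0, 0.5]
    - [0.4, 0, 9, 0, 0.3, 0, 0.5]
    - [0.4, 0, 11, 0, 0.3, 0, 0.5]
    - [0.4, 0, 12.5, 0, 0.3, 0, 0.5]
    - [0.4, 0, 12.7, 0, 0.3, 0, 0.5]
    - [0.4, 0, 12.7, 0, 0.3, 0, 0.5]

```text
clock: 12.9
eef_pos: [0.5532, -0.188, 0.0715]
orientation: [-3.142, -0.001, 0.0]
contact_force: [0.8, -0.1, -0.9]
width: 0.633
```

Run:
```python
from h import *
a=bot.snapshot("side")[:,:,::-1]; cv2.imwrite("pics/c4.png",cv2.resize(a[190:350,260:460],None,fx=3.5,fy=3.5,interpolation=cv2.INTER_CUBIC))
```

```text
(no output)
```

View pics/c4.png

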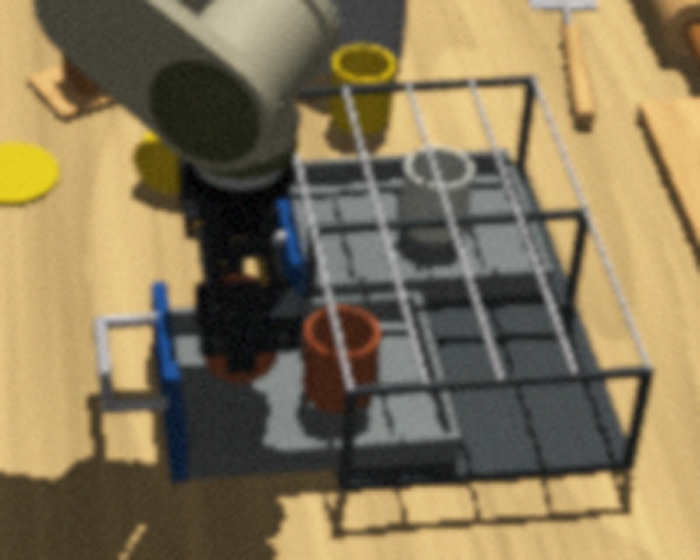

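The held cup is upright over the tray between the panel and the mate, with clearance on both sides. Now I'll lower it slowly.

Request:
arm_command:
  moves:
    - [0, 0, 1, 0, 0, 0, 0.5]
    - [0, 0, 2, 0, 0, 0, 0.5]
    - [0, 0, 2.6, 0, 0, 0, 0.5]
    - [0, 0, 2.8, 0, 0, 0, 0.5]
    - [0, 0, 2.8, 0, 0, 0, 0.5]

```text
clock: 13.45
eef_pos: [0.5533, -0.1889, 0.0431]
orientation: [3.142, -0.002, -0.001]
contact_force: [0.4, 0.4, -0.3]
width: 0.633
```

Request:
arm_command:
  moves:
    - [0, 0, 0.1, 0, 0, 0, 0.5]
    - [0, 0, 0.2, 0, 0, 0, 0.5]
    - [0, 0, 0.2, 0, 0, 0, 0.5]

```text
clock: 13.75
eef_pos: [0.5535, -0.189, 0.0415]
orientation: [3.141, -0.002, -0.001]
contact_force: [0.2, 0.1, -0.8]
width: 0.635
```

Request:
arm_command:
  moves:
    - [0, 0, 0.1, 0, 0, 0, 0.5]
    - [0, 0, 0.2, 0, 0, 0, 0.5]
    - [0, 0, 0.2, 0, 0, 0, 0.5]

```text
clock: 14.05
eef_pos: [0.5534, -0.189, 0.0393]
orientation: [3.141, -0.002, -0.001]
contact_force: [0.4, -0.2, -1.7]
width: 0.634
```

Request:
arm_command:
  moves:
    - [0, 0, 0.1, 0, 0, 0, 0.5]
    - [0, 0, 0.2, 0, 0, 0, 0.5]
    - [0, 0, 0.2, 0, 0, 0, 0.5]

```text
clock: 14.35
eef_pos: [0.5538, -0.1891, 0.0383]
orientation: [3.141, -0.003, -0.0]
contact_force: [-1.2, 0.5, 5.3]
width: 0.634
```

The cup is on the floor, with 5 N upward. I'll release and retreat.

Request:
arm_command:
  moves:
    - [0, 0, 0, 0, 0, 0, 0.66]
    - [0, 0, 0, 0, 0, 0, 0.7]
    - [0, 0, 0, 0, 0, 0, 0.8]
    - [0, 0, 0, 0, 0, 0, 0.95]
    - [0, 0, 0, 0, 0, 0, 0.95]
    - [0, 0, -1.5, 0, 0, 0, 0.95]
    - [0, 0, -4, 0, 0, 0, 0.95]
    - [0, 0, -8, 0, 0, 0, 0.95]
    - [0, 0, -13, 0, 0, 0, 0.95]
    - [0, 0, -18, 0, 0, 0, 0.95]

```text
clock: 15.35
eef_pos: [0.5527, -0.1886, 0.2205]
orientation: [3.141, -0.002, -0.001]
contact_force: [0.4, -1.4, 0.3]
width: 0.95
```

Request:
arm_command:
  moves:
    - [-5, 5, -5, 0, 0, 0, 0.95]
    - [-10, 10, -8, 0, 0, 0, 0.95]
    - [-14, 14, -8, 0, 0, 0, 0.95]
    - [-18, 18, -8, 0, 0, 0, 0.95]
    - [-22, 22, -8, 0, 0, 0, 0.95]
    - [-22, 22, -8, 0, 0, 0, 0.95]

```text
clock: 15.95
eef_pos: [0.3509, -0.3898, 0.2966]
orientation: [3.14, -0.003, -0.0]
contact_force: [1.0, -1.5, -0.1]
width: 0.948
```

Run:
```python
from h import *
o=[]
for c,(x,y) in (("side",(230,165)),("top",(230,120))):
    a=bot.snapshot(c)[:,:,::-1]; o.append(cv2.resize(a[y:y+195,x:x+195],None,fx=2,fy=2,interpolation=cv2.INTER_CUBIC))
    for n in("cup","mate_terra","tray_right_floor","tray_right_handle"): print(c,n,[(np.round(r["point"],1).tolist(),round(r["p"],2)) for r in bot.tip_of(c,n)[:3]])
cv2.imwrite("pics/c5.png",np.hstack(o))
```

```text
side cup [([325.1, 302.9], 0.9), ([317.6, 227.6], 0.87)]
side mate_terra [([357.7, 305.9], 0.84)]
side tray_right_floor []
side tray_right_handle [([288.0, 291.4], 0.65)]
top cup [([377.2, 241.1], 0.82), ([256.8, 240.5], 0.63)]
top mate_terra [([373.5, 211.0], 0.98)]
top tray_right_floor [([376.2, 218.2], 0.81)]
top tray_right_handle [([377.0, 276.5], 0.74), ([267.3, 300.9], 0.74)]
```

View pics/c5.png

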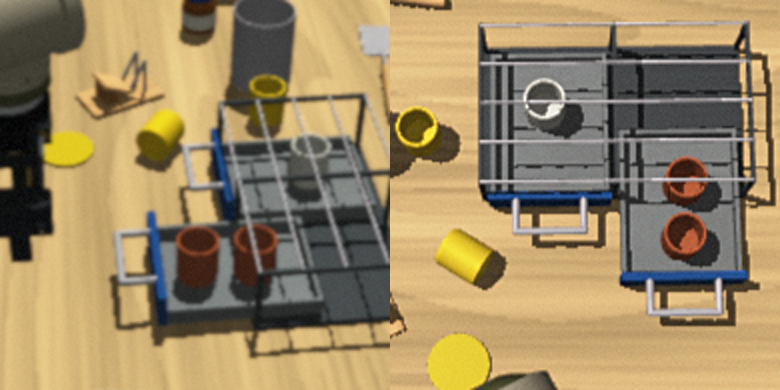

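Run:
```python
from h import *
T=lambda x,y:(230+(x-390)/2,120+y/2); S=lambda x,y:(230+x/2,165+y/2)
for n,s,t in [("hr",S(120,257),T(685.5,312)),("hl",S(187,166.5),T(551,231.5)),("cup",(325.1,302.9),(377.2,241.1)),("mate",(357.7,305.9),(373.5,211))]:
    p,e=tri(s,t); print(n,p.round(4),round(e,4))
print(onz("top",T(685.5,312),.055),onz("top",T(551,231.5),.055))
```

```text
hr [ 0.4564 -0.1919  0.059 ] 0.0028
hl [ 0.5616 -0.0165  0.0598] 0.0016
cup [ 0.5514 -0.1964  0.0229] 0.005
mate [ 0.6402 -0.1904 -0.0013] 0.0056
[ 0.45550902 -0.192459    0.055     ] [ 0.56169077 -0.01651795  0.055     ]
```

```bash
python3 -c "
from rig import bot; print(bot.sign_off())"
```

```text
the job is handed in; nothing more can be done
None
```

I hooked the right tray, which held the terracotta cup, and pulled it to its stop. I then lifted the leaning cup out of the stand, turned it upright, and lowered it onto that tray's floor until it took about 5 N. After that I let go, backed away and handed the job in; no verdict is reported.

**Last pictures:**
- The cup stands upright, mouth up, at about (0.553, -0.19). That is roughly 55 mm in front of the middle of the tray floor.
- Both cups already in the trays are still standing.
- The left tray's handle has not moved.
- The jar, canister and yellow disc look undisturbed. The brush was outside the final crops, so I did not check it.

**Less certain points:**
- **Tray travel:** the right handle moved from 0.571 to 0.456 m in x, about 115 mm. The tray then held firm against the pull, so I take it to be at the stop. The pull peaked at 78 N through the fingers, under the 120 N wrist limit.
- **Final heights:** my triangulated heights for the cups were 7–17 mm off the tray floor. I relied on the touch at set-down for the cup's height instead.
- **Grasp:** one finger touched the cup first, so I shifted the gripper about 3 mm before closing.

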